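# Load a projector lamp and hold the lift lever at its third click

### The arm

A 6-joint arm with a two-finger parallel gripper is mounted at the origin on the work surface. World frame = base frame: x ahead of the robot, y to its left, z up, the work surface at z = 0. Lengths are in m, angles in rad, forces in N, time in s.
With the tool pointing down it reaches from about 0.25 to 0.85 m from the base axis. Payload 12.5 kg.
Tool frame: the origin (TCP) lies at the very end of the fingers, on their centre line; the grasp point (between the pads) lies 19 mm behind it; z points along the fingers, y is the line along which they close (so a half turn about z gives the same grasp; the last joint's range is limited). The gripper opens to 93 mm and grips with 3 to 60 N. Pads are 15 mm wide; open, the fingers measure 128 mm over their backs; the gripper's body (75 mm by 188 mm) begins 65 mm behind the grasp point.
Start: joints at [-1.368, 0.351, 1.652, -0, 1.139, -0.085], TCP at [0.156, -0.527, 0.219] pointing down, gripper open.
Joint ranges: [-2.75, 2.75], [-0.79, 2.1], [0.01, 2.65], [-1.57, 4.71], [0.07, 3.14], [-2.87, 2.87]. Speed limits (rad/s): [2.22, 2.22, 2.79, 3.14, 3.14, 3.14].

### API

Orientations are given as a rotation vector (axis times angle).
In Python, from cell import r gives the robot as it stands. The module is installed in compiled form; this text tells all that it offers.
- The arm moves only by the tool play_rows, never from a script. Its argument "commands" is a list of rows, each a list of 5 numbers: the opening, from -1 (shut) to 1 (fully open), then the shift along the tool's x, y, z as a fraction of full scale, then the turn about the tool's z as a fraction of full scale. A call has 1 to 20 rows; each row is the pose to reach, as a shift and turn from the pose commanded when the call began, along the tool's axes at that moment; what a row does not reach only later rows make up. Full scale, the value 1, is 15 cm for a shift and 60 degrees for a turn. A row lasts 1/12 s, in which the tool goes at most 41.7 mm and 7.16 degrees, less where a joint would pass 70% of its speed; a pose out of reach is approached as far as the arm can. A call with a number of a shift or a turn outside -1 to 1 is refused whole. A call with a gripper value outside its range is refused whole. The fingers move at their own pace and stop on an object; "grip_force" is the grip in N (left out, the last holds). Time passes only in rows, so rows that repeat a pose let the fingers close. It gives the time, the measured TCP pose, the force, the opening and the grip force at its end, in the units of the state.
- r.observe(): the state, without advancing time (a new reading comes with each control period).
- r.grab_frame(name): name is "scene" or "top" or "wrist"; returns a dict with "pixels" (420x560x3 uint8, red, green, blue), "fx", "fy", "cx", "cy" (pixels), "distortion" ([k1, k2, p1, p2, k3] as OpenCV has them; the pictures are not rectified), "cam_to_world" (4x4, takes a point from camera to world coordinates). Camera axes: x right, y down, z forward; pixel columns grow to the right and rows downward; lengths in m; the calibration is good to about 2 mm. A picture is of the moment at which its call begins. There is no depth.
- r.sign_off(): hands the job in; it is judged then, once.
The state is a dict: "clock": time; "qpos": joint angles; "qvel": joint speeds; "joint_efforts": joint torques, N m; "ee_pos": TCP position; "orientation": TCP orientation; "wrist_force": force on the tool from outside, world axes, zero at the start; "torque": the same for the moment, N m; "finger_gap": finger opening in m; "gripper_force": force on a finger pad.
Only numpy, scipy, OpenCV 4.12 (cv2) and the standard library are available. Lean on these libraries where they do the work, as an engineer would, in place of code of your own. Each camera call takes 0.05 s, during which the arm holds its last target. There are 200 camera calls.

### The job

Put the taller of the two halogen lamps, base down, fully into the bore of the lamp housing on top of the projector and let go of it. Then press the lever on the projector's side down past its first two clicks to the third, which lifts the housing with the lamp, and finish while still holding the lever down there, because it springs back as soon as it is let go. Leave the short lamp, lens barrel, screwdriver and slide mounts where they are.

Things in the scene. Friction and masses are not known exactly. Their poses are not given: they have to be found in the camera images.
- tall_lamp: Taller halogen lamp, 95 mm, upright in one hole of the rack (which varies), 18 mm deep, 77 mm stand clear. Round ceramic base 20 mm wide over the lowest 34 mm (foot bevelled 2 mm), above it a frosted cylindrical bulb 18 mm wide to a rounded tip. 30 to 65 g. Origin: centre of the base's underside; z runs up the lamp.
- short_lamp: The shorter lamp, same base and same 18 mm bulb but only 60 mm tall, in the other hole of the rack. Not needed; leave it. Origin: centre of its underside.
- rack: Fixed light-wood block, 60 mm (x) by 160 mm (y) by 30 mm high, with two holes 22.5 mm wide and 18 mm deep at 45 mm to either side of its centre along its y. Origin: centre of its underside, on the bench; z up.
- projector: Fixed beige slide projector, 260 by 260 mm, top 100 mm above the bench. Origin: centre of its underside, on the bench; unturned, x points away from the robot and y to the robot's left; yaw varies; z up. Lens port on its +x side. The lamp housing stands out of its top at x -60, y +30 mm; the lever is on its -y side.
- bore_floor (a point): Centre of the floor of the lamp housing's bore, where the lamp's underside comes to rest; 103 mm above the bench with the lever up. Housing: aluminium block 64 by 64 mm, top 135 mm above the bench. Bore: round, vertical, 25 mm wide, 32 mm deep, 3 mm bevelled mouth. Housing rises 33 mm per rad of the lever (25 mm at the third click). Axes as the projector's.
- bore_mouth (a point): Centre of the bore's mouth, level with the housing's top, 32 mm above bore_floor.
- lever_bar (a point): Centre of the black round grip bar (18 mm thick, 52 mm long, along the projector's y, middle 51 mm out from its side wall). Lever up: 124 mm above the bench; third click: 51 mm. It swings at 100 mm radius about a level axis 85 mm above the bench, at projector x +30; bar on the -x side of it. It shifts only 8 mm along x, first to -x, then back: a straight push down on its top works.
- lever (a joint): Angle of the lever in rad: 0 = up (its rest, about 23 degrees above level), grows as it is pressed down. Clicks (detents) at 0.25, 0.50 and 0.75; the end stop is at 0.80, just past the third. A spring always drives it back to 0, through the clicks too. The push needed on the bar is 4 to 13 N and ripples at the clicks.
- lens_barrel: Bystander: chrome projection lens barrel standing on end, 60 mm in diameter at its widest, 75 mm tall. Origin: centre of its underside.
- screwdriver: Bystander: steel screwdriver with a red handle, 190 mm long, lying on the bench. Origin near its middle, on the bench.
- slide_mounts: Bystander: two grey plastic slide mounts, 50 mm square, one on the other, 10 mm high together. Origin: centre of the underside.
There are look-alikes about, which are no part of the job. What is shaped like the tall_lamp but black or green is not meant.

How it is judged:
By the outcome, as a careful person would: the job done as asked, in the order asked, and still so for the second after the job is handed in, while the arm keeps its last pose, push and grip.
It also fails if it takes over 59 s, if anything falls off the work surface, if the arm or the gripper's body presses on something with over 40 N, if the wrist force passes 120 N, or if a joint passes its speed limit or range.

## Working session

There is one attempt and no reset: what is moved stays moved. The work goes in short steps, Python scripts to look and compute and a tool call to move; the robot and the scene stay as the last step left them, time stands still between calls to the robot, and variables do not carry over. Pictures are saved under pics/ and viewed, at most 10 in all, crops included, and the job is handed in when it is done.

Besides the shell and the picture viewer there is one more tool, called by a JSON object that holds its "fn" and its "kwargs", one argument or row to a line. play_rows: Moves the arm, as the interface text tells. Its arguments: {"type":"object","properties":{"commands":{"type":"array"},"grip_force":{"type":"number"}},"required":["commands"]}

```bash
mkdir -p pics; cat > h.py <<'E'
import numpy as np, cv2
from cell import r
def grab(n,f=None):
    g=r.grab_frame(n); 
    if f: cv2.imwrite(f,cv2.cvtColor(g["pixels"],cv2.COLOR_RGB2BGR))
    return g
def KD(g): return np.array([[g["fx"],0,g["cx"]],[0,g["fy"],g["cy"]],[0,0,1.]]),np.array(g["distortion"],float)
def ray(g,p):
    K,D=KD(g); u=cv2.undistortPoints(np.array(p,float).reshape(-1,1,2),K,D).reshape(-1,2)
    T=np.array(g["cam_to_world"]); d=np.c_[u,np.ones(len(u))]@T[:3,:3].T
    return T[:3,3],d
def onz(g,p,z):
    o,d=ray(g,p); return o+d*((z-o[2])/d[:,2])[:,None]
def tri(gs,ps):
    A=np.zeros((3,3));b=np.zeros(3);L=[]
    for g,p in zip(gs,ps):
        o,d=ray(g,p);d=d[0]/np.linalg.norm(d[0]);M=np.eye(3)-np.outer(d,d);A+=M;b+=M@o;L.append((o,M))
    x=np.linalg.solve(A,b);return x,[np.linalg.norm(M@(x-o)) for o,M in L]
def proj(g,P):
    K,D=KD(g);T=np.linalg.inv(np.array(g["cam_to_world"]))
    return cv2.projectPoints(np.array(P,float).reshape(-1,1,3),cv2.Rodrigues(T[:3,:3])[0],T[:3,3],K,D)[0].reshape(-1,2)
E
python3 - <<'E'
from h import *
a=[grab(n,f"pics/{n}0.png") for n in("scene","top","wrist")]
import pickle;pickle.dump(a,open("g0.pkl","wb"))
for g in a: print(np.round(g["cam_to_world"],3).tolist(),g["fx"])
print(r.observe())
E
```

```text
[[0.19, 0.53, -0.827, 1.564], [0.982, -0.095, 0.164, -0.214], [0.008, -0.843, -0.538, 0.722], [0.0, 0.0, 0.0, 1.0]] 481.0419476488469
[[-0.015, -0.996, 0.082, 0.512], [-1.0, 0.016, 0.008, -0.02], [-0.009, -0.082, -0.997, 1.247], [0.0, 0.0, 0.0, 1.0]] 499.2949877517463
[[0.285, -0.916, -0.282, 0.234], [-0.959, -0.273, -0.083, -0.503], [-0.001, 0.294, -0.956, 0.385], [0.0, 0.0, 0.0, 1.0]] 299.45370286295736
{'clock': 0.15, 'qpos': array([-1.36758719e+00,  3.51099127e-01,  1.65224659e+00, -4.87435306e-06,
        1.13908866e+00, -8.46140428e-02]), 'qvel': array([-0.00135284, -0.00216012, -0.00261875,  0.00070679,  0.00012858,
       -0.00012401]), 'joint_efforts': array([ 5.52824713e-04, -4.97466338e+01, -2.85342157e+01,  6.99711009e-02,
        2.46200943e-02, -7.60584658e-05]), 'ee_pos': array([ 0.15609165, -0.527126  ,  0.218244  ]), 'orientation': array([-3.10828496e+00, -4.50435340e-01,  8.52729114e-05]), 'wrist_force': array([-0.44745128,  0.33194068,  0.60461194]), 'torque': array([-0.03544019,  0.01938765, -0.01124055]), 'gripper_force': 0.0, 'finger_gap': 0.0930278912418692}
```

View pics/scene0.png

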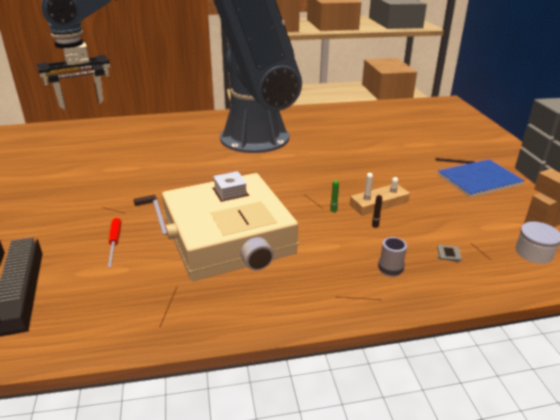

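View pics/top0.png

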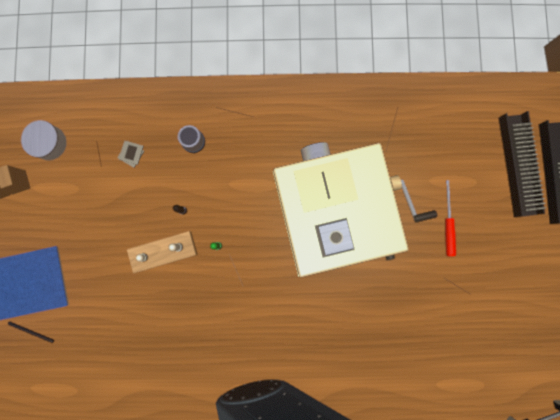

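The tall lamp is the white one at scene (369,185), top (176,247). It could be confused with the short lamp at scene (395,184) / top (141,258), the green look-alike at scene (335,196) / top (215,246), or the black one at scene (378,210) / top (180,209). The housing is at top (336,238) and the lever bar at top (425,216). Next I check the choice in a close crop.

```bash
python3 - <<'E'
from h import *
import pickle
s,t,w=pickle.load(open("g0.pkl","rb"))
f=lambda g,x,y,a,b:cv2.resize(cv2.cvtColor(g["pixels"][y:y+b,x:x+a],cv2.COLOR_RGB2BGR),(800,300),interpolation=cv2.INTER_CUBIC)
cv2.imwrite("pics/c1.png",np.vstack([f(s,320,165,160,60)[:, :],f(t,110,200,160,60)]))
cv2.imwrite("pics/c2.png",np.vstack([f(s,120,160,160,60),f(t,300,190,160,60)]))
E
```

```text
(no output)
```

View pics/c1.png

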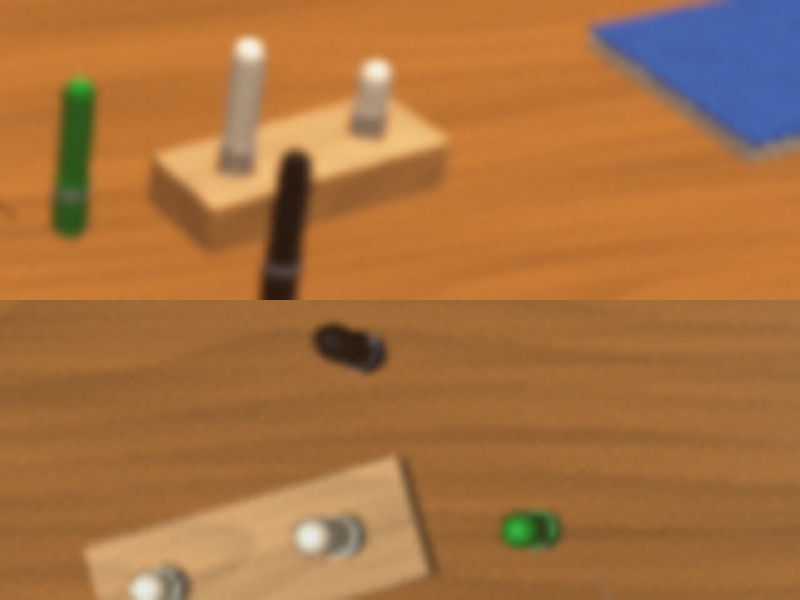

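View pics/c2.png

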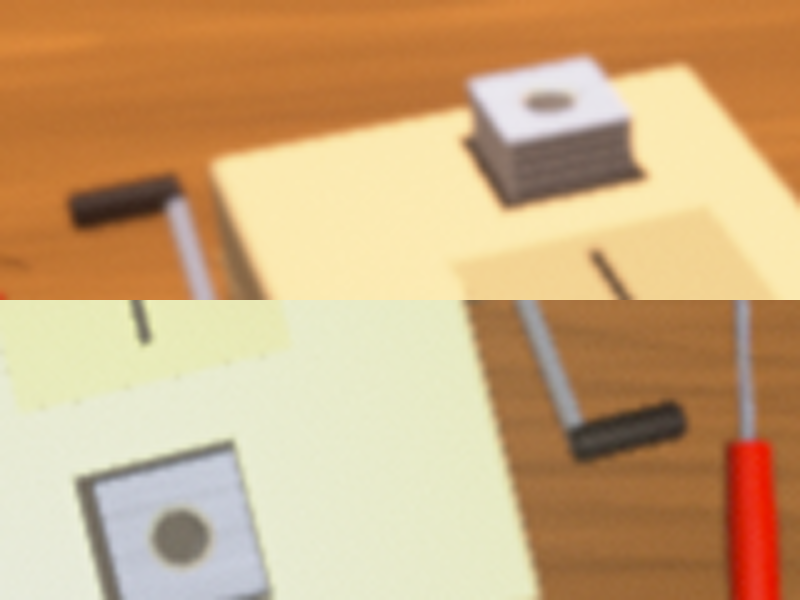

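The crop confirms the tall white lamp at scene (369.6,174) tip, top (172,247) tip. The bore mouth is at top (336,237) / scene (229.6,180), and the bar centre at top (426,216) / scene (145,200).

```bash
python3 - <<'E'
from h import *
import pickle
s,t,w=pickle.load(open("g0.pkl","rb"))
def cc(g,m,x,y,a,b):
    k=np.zeros(m.shape,np.uint8);k[y:y+b,x:x+a]=1
    m=(m&(k>0)).astype(np.uint8)
    n,l,st,c=cv2.connectedComponentsWithStats(m);i=1+st[1:,4].argmax();return c[i],st[i],l==i
def hsv(g):return cv2.cvtColor(g["pixels"],cv2.COLOR_RGB2HSV).astype(int)
ht,hs=hsv(t),hsv(s)
# projector top from the top view
m=(ht[...,1]<110)&(ht[...,2]>200)
c,st,l=cc(t,m,260,130,160,160)
cn=max(cv2.findContours(l.astype(np.uint8),0,2)[0],key=cv2.contourArea)
q=cv2.boxPoints(cv2.minAreaRect(cn)); W=onz(t,q,.1);print("proj",np.round(W,4).tolist(),np.linalg.norm(np.diff(W,axis=0),axis=1))
C=W.mean(0)
e=np.array([W[(i+1)%4]-W[i] for i in range(4)]);a=np.arctan2(e[:,1],e[:,0]);a=(a+np.pi/4)%(np.pi/2)-np.pi/4
yaw=a.mean();print("C",C,"yaw",np.degrees(a))
R=np.array([[np.cos(yaw),-np.sin(yaw)],[np.sin(yaw),np.cos(yaw)]])
print("exp bore",C[:2]+R@[-.06,.03],"exp bar",C[:2]+R@[.03-.1*np.cos(np.arcsin(.39)),-.181])
# bore, bar
cb,sb,_=cc(t,(ht[...,2]<150),326,228,21,20);print("bore px",cb,sb,onz(t,[cb],.135))
print("bore tri",tri([s,t],[(229.6,180),cb]))
cr,sr,lb=cc(t,(ht[...,2]<90)&(ht[...,1]<140),408,204,34,24);cr2,sr2,_=cc(s,(hs[...,2]<90),128,188,32,24)
print("bar",cr,sr,cr2,sr2,onz(t,[cr],.124),tri([s,t],[cr2,cr]))
# lamp
ct,st_,_=cc(t,(ht[...,1]<60)&(ht[...,2]>190),160,238,30,20);print("tip",ct,st_)
print(tri([s,t],[(369.6,175),ct]),onz(t,[ct],.104))
cb=((346-0)/5+110,237/5+200);print("lampbase@.03+",onz(t,[(179.6,247.4)],.042))
for n,p,z in(("green",(215-1.5,246),.09),("short",(139.4,257.4),.07),("black",(177,208.5),.09)):print(n,onz(t,[p],z))
rk=(onz(t,[(127,250),(190,231.5),(196,255)],.03));print("rack",rk.tolist(),np.degrees(np.arctan2(*(rk[1]-rk[0])[:2])))
E
```

```text
proj [[0.686, 0.0017, 0.1], [0.744, -0.251, 0.1], [0.4925, -0.3034, 0.1], [0.437, -0.0546, 0.1]] [0.25925448 0.25687921 0.25488312]
C [ 0.58985213 -0.15181664  0.1       ] yaw [12.92680691 11.77317726 12.57501839 12.74821505]
exp bore [ 0.52477953 -0.13552073] exp bar [ 0.56843706 -0.34196529]
bore px [335.67816092 237.        ] [331 232  11  11  87] [[ 0.5245102  -0.13545012  0.135     ]]
bore tri (array([ 0.52460651, -0.13510716,  0.13297466]), [np.float64(0.0005544891025501173), np.float64(0.0005544891025500711)])
bar [424.92105263 215.90131579] [414 211  23  11 152] [144.   200.55] [135 197  20   8 100] [[ 0.5686825  -0.33983797  0.124     ]] (array([ 0.56872867, -0.34077857,  0.12278575]), [np.float64(0.0005729315606268812), np.float64(0.0005729315606268325)])
tip [171.5        246.78571429] [169 244   6   6  28]
(array([0.50825125, 0.23883208, 0.10195123]), [np.float64(0.0006800513268587223), np.float64(0.0006800513268587298)]) [[0.5080684  0.23769991 0.104     ]]
lampbase@.03+ [[0.50614411 0.23196372 0.042     ]]
green [[0.50856367 0.14289946 0.09      ]]
short [[0.48383986 0.32207122 0.07      ]]
black [[0.59694423 0.2280004  0.09      ]]
rack [[0.5012831034091823, 0.3646243035234526, 0.030000000000000027], [0.5445077098484695, 0.20883629398273876, 0.030000000000000027], [0.4871157823400155, 0.19428932925148934, 0.030000000000000027]] 164.49290775684207
```

{"fn": "play_rows", "kwargs": {
  "commands": [
    [0.3, 0.37, -0.42, -0.05, 0],
    [0.3, 0.74, -0.84, -0.1, 0],
    [0.3, 0.74, -0.84, -0.1, 0],
    [0.3, 0.74, -0.84, -0.1, 0],
    [0.3, 0.74, -0.84, -0.1, 0],
    [0.3, 0.74, -0.84, -0.1, 0]
  ]
}}

```text
clock: 0.65
ee_pos: [0.2275, -0.3738, 0.2341]
orientation: [3.108, 0.455, 0.0]
wrist_force: [-1.0, -0.7, -0.0]
finger_gap: 0.0616
gripper_force: 0.0
```

{"fn": "play_rows", "kwargs": {
  "commands": [
    [0.3, 0.37, -0.42, 0, 0],
    [0.3, 0.74, -0.84, 0, 0],
    [0.3, 0.74, -0.84, 0, 0],
    [0.3, 0.74, -0.84, 0, 0],
    [0.3, 0.74, -0.84, 0, 0]
  ]
}}

```text
clock: 1.07
ee_pos: [0.2991, -0.2189, 0.2335]
orientation: [-3.107, -0.456, -0.0]
wrist_force: [-0.3, -0.4, 0.0]
finger_gap: 0.0605
gripper_force: 0.0
```

{"fn": "play_rows", "kwargs": {
  "commands": [
    [0.3, 0.37, -0.42, 0, 0],
    [0.3, 0.74, -0.84, 0, 0],
    [0.3, 0.74, -0.84, 0, 0],
    [0.3, 0.74, -0.84, 0, 0],
    [0.3, 0.74, -0.84, 0, 0]
  ]
}}

```text
clock: 1.48
ee_pos: [0.3704, -0.0663, 0.2337]
orientation: [-3.107, -0.459, -0.001]
wrist_force: [0.3, -0.8, 0.6]
finger_gap: 0.0603
gripper_force: 0.0
```

{"fn": "play_rows", "kwargs": {
  "commands": [
    [0.3, 0.37, -0.42, 0, 0],
    [0.3, 0.74, -0.84, 0, 0],
    [0.3, 0.74, -0.84, 0, 0],
    [0.3, 0.74, -0.84, 0, 0],
    [0.3, 0.74, -0.84, 0, 0]
  ]
}}

```text
clock: 1.9
ee_pos: [0.4415, 0.0856, 0.2334]
orientation: [-3.108, -0.455, -0.002]
wrist_force: [0.5, -0.9, 0.7]
finger_gap: 0.0609
gripper_force: 0.0
```

{"fn": "play_rows", "kwargs": {
  "commands": [
    [0.3, 0.37, -0.42, 0, 0],
    [0.3, 0.5, -0.84, 0, 0],
    [0.3, 0.5, -0.84, 0, 0],
    [0.3, 0.5, -0.84, 0, 0],
    [0.3, 0.5, -0.84, 0, 0],
    [0.3, 0.5, -0.84, 0, 0]
  ]
}}

```text
clock: 2.4
ee_pos: [0.4757, 0.2236, 0.2329]
orientation: [3.108, 0.452, -0.002]
wrist_force: [-0.7, -0.5, -0.3]
finger_gap: 0.0605
gripper_force: 0.0
```

```bash
python3 - <<'E'
from h import *
g=grab("wrist","pics/w1.png")
o=r.observe();print(o["clock"],o["ee_pos"],o["orientation"],o["finger_gap"])
R=cv2.Rodrigues(o["orientation"])[0];d=np.array([.507,.237,.062])-o["ee_pos"];print(R.round(3).tolist(),R.T@d/.15)
for z in(.107,.046): print(proj(g,[.507,.237,z]))
E
```

```text
2.45 [0.47548498 0.22283586 0.23307105] [ 3.10863624e+00  4.49959948e-01 -1.45600170e-03] 0.06026946676990932
[[0.959, 0.284, -0.001], [0.284, -0.959, -0.001], [-0.001, 0.0, -1.0]] [ 0.22938983 -0.03145893  1.1402322 ]
[[271.64028207 168.53845417]]
[[272.13789489 160.012285  ]]
```

View pics/w1.png

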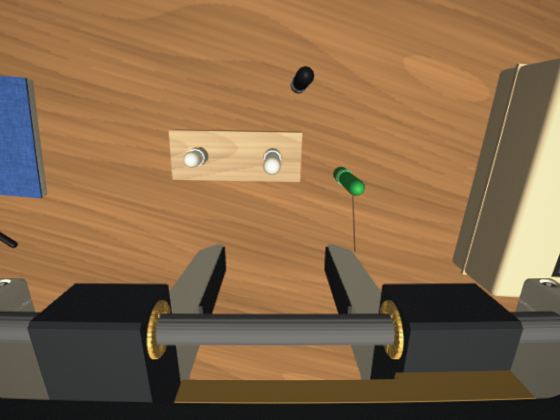

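The wrist view shows the tall lamp's tip at (272,167). I predicted (271.6,168.5), so the position is confirmed. Moving over it and descending.

{"fn": "play_rows", "kwargs": {
  "commands": [
    [0.3, 0.12, -0.015, 0.0, 0],
    [0.3, 0.23, -0.03, 0.2, 0],
    [0.3, 0.23, -0.03, 0.4, 0],
    [0.3, 0.23, -0.03, 0.5, 0],
    [0.3, 0.23, -0.03, 0.5, 0],
    [0.3, 0.23, -0.03, 0.5, 0]
  ]
}}

```text
clock: 2.95
ee_pos: [0.507, 0.2366, 0.1587]
orientation: [3.109, 0.448, -0.002]
wrist_force: [0.3, -0.4, 0.1]
finger_gap: 0.0605
gripper_force: 0.0
```

```bash
python3 - <<'E'
from h import *
g=grab("wrist","pics/w2.png")
o=r.observe();R=cv2.Rodrigues(o["orientation"])[0];print(o["ee_pos"],R.T@(np.array([.507,.237,.058])-o["ee_pos"])/.15)
h=cv2.cvtColor(g["pixels"],cv2.COLOR_RGB2HSV);p=proj(g,[.507,.237,.103])[0];print(p)
x,y=p.astype(int);m=((h[...,1]<60)&(h[...,2]>180)).astype(np.uint8);m[:, :x-40]=0;m[:,x+40:]=0;m[y+40:]=0
n,l,st,c=cv2.connectedComponentsWithStats(m)
for i in range(1,n):
    if st[i,4]>40: print(st[i],c[i],onz(g,[c[i]],.1))
E
```

```text
[0.5075145  0.23712426 0.15970112] [-4.21152310e-03 -2.03068274e-04  6.78003543e-01]
[275.40407842 225.75912774]
[265 194  21  12  56] [274.23214286 198.05357143] [[0.5276701  0.24406744 0.1       ]]
[266 214  19  19 282] [274.94326241 222.81205674] [[0.50823437 0.23774209 0.1       ]]
```

View pics/w2.png

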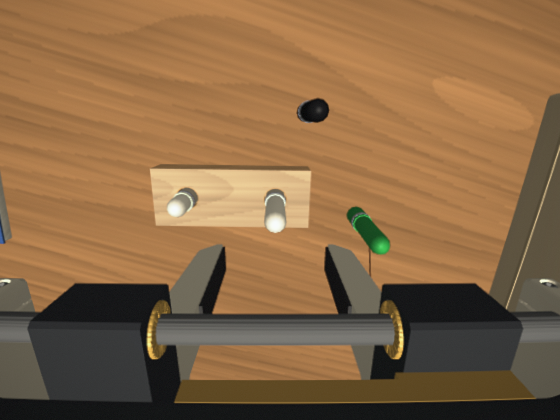

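The lamp tip at (275,223) is centred between the fingertips, with the green look-alike well clear at (375,235). Descend and grip.

{"fn": "play_rows", "kwargs": {
  "commands": [
    [0.3, 0, 0, 0.15, 0],
    [0.3, 0, 0, 0.35, 0],
    [0.3, 0, 0, 0.55, 0],
    [0.3, 0, 0, 0.68, 0],
    [0.3, 0, 0, 0.68, 0],
    [0.3, 0, 0, 0.68, 0],
    [-1, 0, 0, 0.68, 0],
    [-1, 0, 0, 0.68, 0],
    [-1, 0, 0, 0.68, 0],
    [-1, 0, 0, 0.68, 0],
    [-1, 0, 0, 0.68, 0],
    [-1, 0, 0, 0.68, 0],
    [-1, 0, 0, 0.68, 0],
    [-1, 0, 0, 0.68, 0]
  ],
  "grip_force": 20
}}

```text
clock: 4.17
ee_pos: [0.5069, 0.238, 0.0567]
orientation: [3.109, 0.451, 0.0]
wrist_force: [-0.2, -1.3, 1.9]
finger_gap: 0.0179
gripper_force: 20.0
```

{"fn": "play_rows", "kwargs": {
  "commands": [
    [-1, 0, 0, -0.06, 0],
    [-1, 0, 0, -0.15, 0],
    [-1, 0, 0, -0.3, 0],
    [-1, 0, 0, -0.5, 0],
    [-1, 0, 0, -0.7, 0],
    [-1, 0, 0, -0.9, 0],
    [-1, 0, 0, -1, 0],
    [-1, 0, 0, -1, 0],
    [-1, 0, 0, -1, 0]
  ]
}}

```text
clock: 4.92
ee_pos: [0.5068, 0.2383, 0.2071]
orientation: [-3.109, -0.45, -0.002]
wrist_force: [-1.0, -0.8, -1.9]
finger_gap: 0.0174
gripper_force: 20.0
```

{"fn": "play_rows", "kwargs": {
  "commands": [
    [-1, -0.02, 0.07, -0.06, 0],
    [-1, -0.05, 0.2, -0.1, 0],
    [-1, -0.1, 0.4, -0.1, 0],
    [-1, -0.15, 0.6, -0.1, 0],
    [-1, -0.2, 0.8, -0.1, 0]
  ]
}}

```text
clock: 5.33
ee_pos: [0.5112, 0.1127, 0.2208]
orientation: [3.109, 0.451, -0.003]
wrist_force: [-0.2, -0.9, -0.2]
finger_gap: 0.0171
gripper_force: 20.0
```

{"fn": "play_rows", "kwargs": {
  "commands": [
    [-1, -0.05, 0.2, 0, 0],
    [-1, -0.1, 0.4, 0, 0],
    [-1, -0.15, 0.6, 0, 0],
    [-1, -0.2, 0.8, 0, 0]
  ]
}}

```text
clock: 5.67
ee_pos: [0.5164, -0.0111, 0.2208]
orientation: [-3.109, -0.45, 0.003]
wrist_force: [-0.5, 1.1, -1.2]
finger_gap: 0.0178
gripper_force: 20.0
```

{"fn": "play_rows", "kwargs": {
  "commands": [
    [-1, -0.05, 0.2, 0, 0],
    [-1, -0.1, 0.4, 0, 0],
    [-1, -0.15, 0.6, 0, 0],
    [-1, -0.18, 0.75, 0, 0],
    [-1, -0.2, 0.8, 0, 0],
    [-1, -0.2, 0.8, 0, 0],
    [-1, -0.2, 0.8, 0, 0],
    [-1, -0.2, 0.8, 0, 0]
  ]
}}

```text
clock: 6.33
ee_pos: [0.5223, -0.1316, 0.2213]
orientation: [-3.108, -0.452, 0.001]
wrist_force: [0.6, 0.1, -0.1]
finger_gap: 0.0173
gripper_force: 20.0
```

```bash
python3 - <<'E'
from h import *
import pickle
g=grab("wrist","pics/w3.png");s=grab("scene");t=grab("top");pickle.dump((s,t,g),open("g3.pkl","wb"))
o=r.observe();R=cv2.Rodrigues(o["orientation"])[0];print(o["ee_pos"],o["finger_gap"],R[:,2],R.T@(np.array([.5246,-.1353,.148])-o["ee_pos"])/.15)
p=o["ee_pos"]
print("lamp foot exp",proj(g,p-[0,0,.045]),proj(s,p-[0,0,.045]),"bore",proj(g,[.5246,-.1353,.135]),proj(s,[.5246,-.1353,.135]))
f=lambda g,x,y,a,b:cv2.resize(cv2.cvtColor(g["pixels"][y:y+b,x:x+a],cv2.COLOR_RGB2BGR),(400,600),interpolation=cv2.INTER_CUBIC)
cv2.imwrite("pics/c3.png",np.hstack([f(s,190,100,80,120),f(g,200,120,160,240)]))
E
```

```text
[ 0.52263885 -0.13159265  0.22163868] 0.017136649474591564 [-1.42506842e-04  1.41263965e-04 -9.99999980e-01] [0.005532   0.02750392 0.49091917]
lamp foot exp [[276.16270813 230.56060967]] [[229.8924779  163.83208373]] bore [[280.63175512 212.68540281]] [[229.25872326 179.277629  ]]
```

View pics/c3.png

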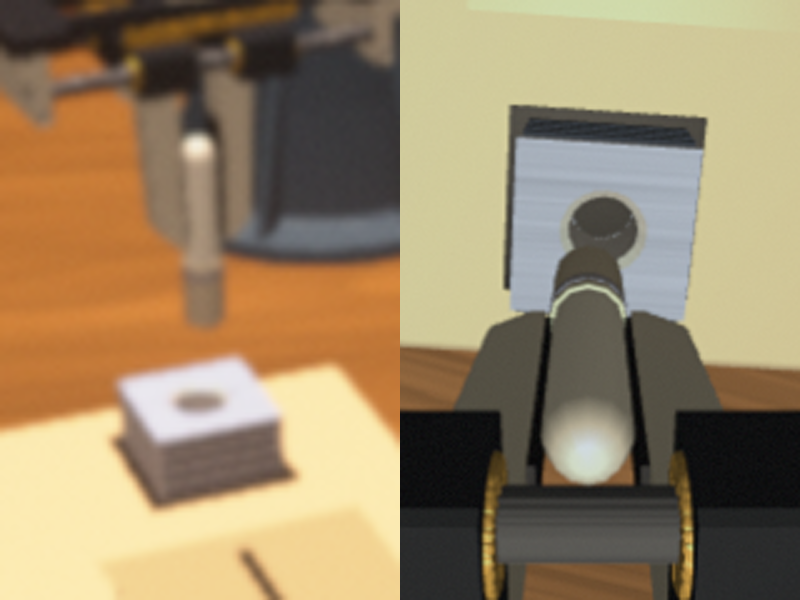

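Lamp is upright in the grip; the foot is near wrist (275,230) and the bore at wrist (281,212), both matching predictions within about a pixel. Align, then descend partway while watching the force.

{"fn": "play_rows", "kwargs": {
  "commands": [
    [-1, 0.003, 0.014, 0, 0],
    [-1, 0.006, 0.027, 0, 0],
    [-1, 0.006, 0.027, 0.05, 0],
    [-1, 0.006, 0.027, 0.1, 0],
    [-1, 0.006, 0.027, 0.15, 0],
    [-1, 0.006, 0.027, 0.2, 0],
    [-1, 0.006, 0.027, 0.24, 0],
    [-1, 0.006, 0.027, 0.27, 0],
    [-1, 0.006, 0.027, 0.3, 0],
    [-1, 0.006, 0.027, 0.33, 0],
    [-1, 0.006, 0.027, 0.33, 0],
    [-1, 0.006, 0.027, 0.33, 0]
  ]
}}

```text
clock: 7.48
ee_pos: [0.5247, -0.1362, 0.1721]
orientation: [-3.109, -0.45, 0.0]
wrist_force: [0.6, -0.4, -0.8]
finger_gap: 0.0179
gripper_force: 20.0
```

{"fn": "play_rows", "kwargs": {
  "commands": [
    [-1, 0, 0, 0.03, 0],
    [-1, 0, 0, 0.06, 0],
    [-1, 0, 0, 0.09, 0],
    [-1, 0, 0, 0.12, 0],
    [-1, 0, 0, 0.135, 0],
    [-1, 0, 0, 0.145, 0],
    [-1, 0, 0, 0.15, 0],
    [-1, 0, 0, 0.15, 0]
  ]
}}

```text
clock: 8.15
ee_pos: [0.5247, -0.1362, 0.1495]
orientation: [-3.109, -0.451, 0.0]
wrist_force: [-0.4, -0.4, -0.8]
finger_gap: 0.0176
gripper_force: 20.0
```

{"fn": "play_rows", "kwargs": {
  "commands": [
    [-1, 0, 0, 0.005, 0],
    [-1, 0, 0, 0.01, 0],
    [-1, 0, 0, 0.01, 0]
  ]
}}

```text
clock: 8.4
ee_pos: [0.5247, -0.1362, 0.1481]
orientation: [3.109, 0.451, 0.0]
wrist_force: [-0.3, -0.1, 0.4]
finger_gap: 0.0176
gripper_force: 20.0
```

{"fn": "play_rows", "kwargs": {
  "commands": [
    [-1, 0, 0, 0.007, 0],
    [-1, 0, 0, 0.007, 0],
    [-1, 0, 0, 0.007, 0]
  ]
}}

```text
clock: 8.65
ee_pos: [0.5249, -0.1363, 0.1476]
orientation: [3.109, 0.45, 0.001]
wrist_force: [-1.4, 0.5, 5.6]
finger_gap: 0.0177
gripper_force: 20.0
```

The floor contact came at the predicted height (5.6 N). Release and rise.

{"fn": "play_rows", "kwargs": {
  "commands": [
    [-0.3, 0, 0, 0, 0],
    [-0.2, 0, 0, 0, 0],
    [0, 0, 0, 0, 0],
    [0, 0, 0, 0, 0],
    [0, 0, 0, 0, 0],
    [0, 0, 0, -0.1, 0],
    [0, 0, 0, -0.25, 0],
    [0, 0, 0, -0.45, 0],
    [0, 0, 0, -0.65, 0],
    [0, 0, 0, -0.65, 0],
    [0, 0, 0, -0.65, 0]
  ]
}}

```text
clock: 9.57
ee_pos: [0.5252, -0.1364, 0.2458]
orientation: [3.108, 0.45, 0.004]
wrist_force: [-0.1, 0.1, -0.8]
finger_gap: 0.0464
gripper_force: 0.0
```

```bash
python3 - <<'E'
from h import *
s=grab("scene");t=grab("top");g=grab("wrist")
o=r.observe();R=cv2.Rodrigues(o["orientation"])[0];print(o["ee_pos"],o["finger_gap"],R.T@(np.array([.5687,-.341,.16])-o["ee_pos"])/.15)
B=np.array([.5246,-.1353,0])
for z in(.137,.198):print(z,proj(s,B+[0,0,z]),proj(g,B+[0,0,z]))
f=lambda g,x,y,a,b:cv2.resize(cv2.cvtColor(g["pixels"][y:y+b,x:x+a],cv2.COLOR_RGB2BGR),(400,600),interpolation=cv2.INTER_CUBIC)
cv2.imwrite("pics/c4.png",np.hstack([f(s,190,100,80,120),f(g,200,120,160,240)]))
E
```

```text
[ 0.52409574 -0.13603625  0.24332311] 0.04649846599808864 [-0.10180321  1.39528813  0.55399881]
0.137 [[229.22050638 178.57222267]] [[275.14153414 206.66657693]]
0.198 [[228.02797162 156.43955589]] [[275.17395081 229.73741878]]
```

View pics/c4.png

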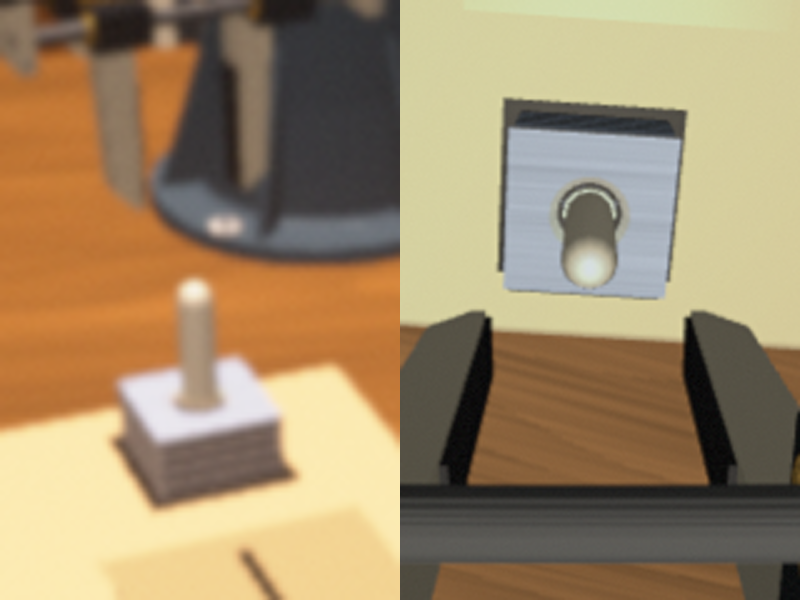

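The lamp stands seated: its tip is at scene (229,156), exactly as predicted for full depth. Now shut the fingers and go above the lever bar.

{"fn": "play_rows", "kwargs": {
  "commands": [
    [-1, -0.02, 0.2, 0, 0],
    [-1, -0.04, 0.45, 0, 0],
    [-1, -0.06, 0.7, 0, 0],
    [-1, -0.06, 0.7, 0, 0],
    [-1, -0.06, 0.7, 0, 0]
  ],
  "grip_force": 20
}}

```text
clock: 10.13
ee_pos: [0.5453, -0.2406, 0.2428]
orientation: [-3.108, -0.447, 0.003]
wrist_force: [0.4, 0.2, -0.4]
finger_gap: 0.0179
gripper_force: 0.0
```

{"fn": "play_rows", "kwargs": {
  "commands": [
    [-1, -0.02, 0.2, 0, 0],
    [-1, -0.05, 0.45, 0.1, 0],
    [-1, -0.07, 0.7, 0.3, 0],
    [-1, -0.07, 0.7, 0.5, 0],
    [-1, -0.07, 0.7, 0.55, 0],
    [-1, -0.07, 0.7, 0.55, 0],
    [-1, -0.07, 0.7, 0.55, 0]
  ]
}}

```text
clock: 10.72
ee_pos: [0.5658, -0.3417, 0.1629]
orientation: [-3.108, -0.452, 0.0]
wrist_force: [1.3, -0.1, 0.3]
finger_gap: 0.0006
gripper_force: 0.0
```

```bash
python3 - <<'E'
from h import *
s=grab("scene");t=grab("top");g=grab("wrist")
o=r.observe();R=cv2.Rodrigues(o["orientation"])[0];p=o["ee_pos"];print(p,o["finger_gap"],R.T@(np.array([.5648,-.342,.133])-p)/.15, o["wrist_force"])
print(proj(s,p),proj(s,[.5687,-.341,.133]),proj(g,[.5687,-.341,.133]),proj(g,p))
f=lambda g,x,y,a,b:cv2.resize(cv2.cvtColor(g["pixels"][y:y+b,x:x+a],cv2.COLOR_RGB2BGR),(400,600),interpolation=cv2.INTER_CUBIC)
cv2.imwrite("pics/c5.png",np.hstack([f(s,110,110,80,120),f(g,200,120,160,240)]))
E
```

```text
[ 0.56647028 -0.34251181  0.16437945] 4.630857431648825e-05 [-0.01009362 -0.00691734  0.20916261] [-0.81305961  0.3419531  -0.06936052]
[[140.97429246 184.86320831]] [[143.53204665 196.88843076]] [[275.03929846 234.54597963]] [[276.51030683 257.52987926]]
```

View pics/c5.png

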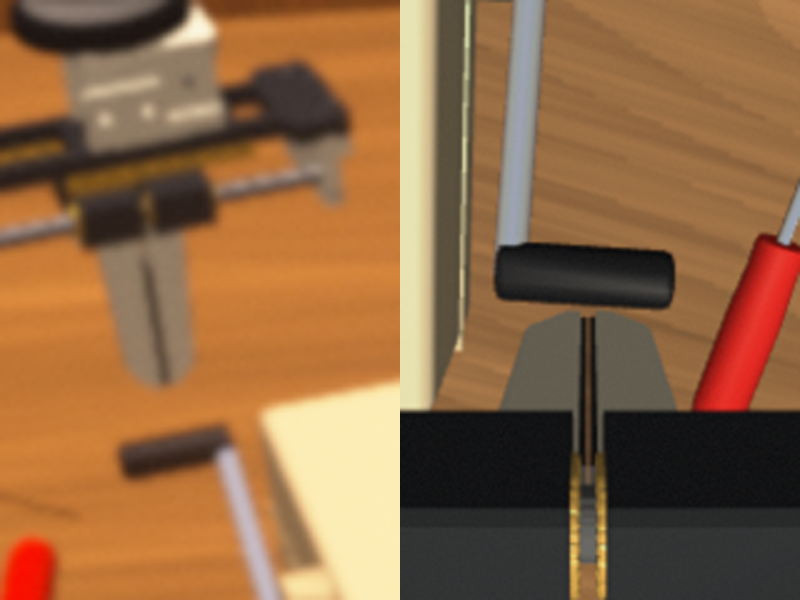

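The fingers are shut over the bar's middle (wrist (274,230)), clear of the wall and screwdriver. Press down gradually.

{"fn": "play_rows", "kwargs": {
  "commands": [
    [-1, -0.005, 0, 0.1, 0],
    [-1, -0.005, 0, 0.18, 0],
    [-1, -0.005, 0, 0.22, 0],
    [-1, -0.005, 0, 0.26, 0],
    [-1, -0.005, 0, 0.3, 0],
    [-1, -0.005, 0, 0.33, 0],
    [-1, -0.005, 0, 0.36, 0],
    [-1, -0.005, 0, 0.39, 0],
    [-1, -0.005, 0, 0.42, 0],
    [-1, -0.005, 0, 0.45, 0],
    [-1, -0.005, 0, 0.48, 0],
    [-1, -0.005, 0, 0.5, 0],
    [-1, -0.005, 0, 0.5, 0]
  ]
}}

```text
clock: 11.95
ee_pos: [0.5648, -0.3436, 0.0873]
orientation: [3.108, 0.451, -0.0]
wrist_force: [-2.6, -2.0, 5.6]
finger_gap: 0.0005
gripper_force: 2.6
```

{"fn": "play_rows", "kwargs": {
  "commands": [
    [-1, 0, 0, 0.03, 0],
    [-1, 0, 0, 0.06, 0],
    [-1, 0, 0, 0.09, 0],
    [-1, 0, 0, 0.12, 0],
    [-1, 0, 0, 0.14, 0],
    [-1, 0, 0, 0.16, 0],
    [-1, 0, 0, 0.18, 0],
    [-1, 0, 0, 0.19, 0],
    [-1, 0, 0, 0.19, 0],
    [-1, 0, 0, 0.19, 0]
  ]
}}

```text
clock: 12.78
ee_pos: [0.5671, -0.3433, 0.0604]
orientation: [3.107, 0.45, 0.007]
wrist_force: [4.5, 2.9, 8.7]
finger_gap: 0.0005
gripper_force: 4.6
```

```bash
python3 - <<'E'
from h import *
s=grab("scene");o=r.observe();print(o["clock"],o["ee_pos"],o["wrist_force"])
B=np.array([.5246,-.1353,0])
for dz in(.023,.025,.0265):print(dz,proj(s,B+[0,0,.198+dz]),proj(s,B+[0,0,.135+dz]))
f=lambda g,x,y,a,b:cv2.resize(cv2.cvtColor(g["pixels"][y:y+b,x:x+a],cv2.COLOR_RGB2BGR),(800,600),interpolation=cv2.INTER_CUBIC)
cv2.imwrite("pics/c6.png",f(s,110,110,160,120))
h=cv2.cvtColor(s["pixels"],cv2.COLOR_RGB2HSV)
print(h[140:156,228:231,2].tolist())
E
```

```text
12.8333 [ 0.56713535 -0.34333166  0.060468  ] [4.62291148 1.77211857 9.84176223]
0.023 [[227.5645184  147.77381058]] [[228.81587814 171.08896454]]
0.025 [[227.52385375 147.0117031 ]] [[228.77702104 170.36892046]]
0.0265 [[227.49331678 146.43921444]] [[228.74784135 169.82804058]]
[[128, 130, 128], [130, 130, 128], [129, 128, 129], [126, 129, 131], [118, 125, 134], [114, 121, 125], [167, 161, 138], [232, 226, 190], [247, 243, 223], [246, 243, 228], [237, 232, 216], [218, 210, 195], [192, 189, 178], [182, 178, 170], [180, 175, 169], [180, 175, 170]]
```

View pics/c6.png

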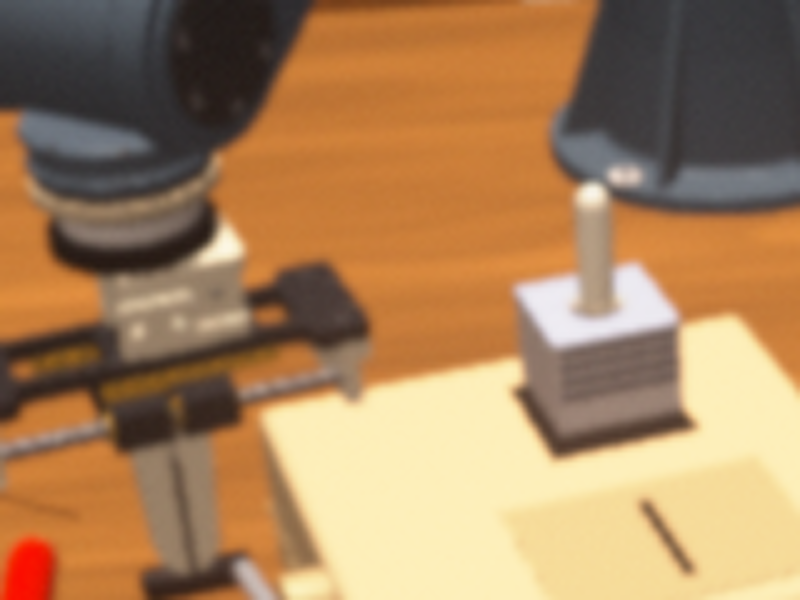

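Housing and lamp are raised about 25 mm: the tip is at scene (228,147), with the fingers on the bar at (147,224). I'll add 2–3 mm of margin towards the stop.

{"fn": "play_rows", "kwargs": {
  "commands": [
    [-1, 0, 0, 0.007, 0],
    [-1, 0, 0, 0.014, 0],
    [-1, 0, 0, 0.018, 0],
    [-1, 0, 0, 0.018, 0],
    [-1, 0, 0, 0.018, 0],
    [-1, 0, 0, 0.018, 0]
  ]
}}

```text
clock: 13.33
ee_pos: [0.5677, -0.3432, 0.0582]
orientation: [3.107, 0.45, 0.009]
wrist_force: [6.5, 4.4, 11.6]
finger_gap: 0.0003
gripper_force: 5.6
```

{"fn": "play_rows", "kwargs": {
  "commands": [
    [-1, 0, 0, 0, 0],
    [-1, 0, 0, 0, 0],
    [-1, 0, 0, 0, 0],
    [-1, 0, 0, 0, 0],
    [-1, 0, 0, 0, 0],
    [-1, 0, 0, 0, 0],
    [-1, 0, 0, 0, 0],
    [-1, 0, 0, 0, 0],
    [-1, 0, 0, 0, 0],
    [-1, 0, 0, 0, 0],
    [-1, 0, 0, 0, 0],
    [-1, 0, 0, 0, 0]
  ]
}}

```text
clock: 14.33
ee_pos: [0.5677, -0.3432, 0.0582]
orientation: [3.107, 0.45, 0.009]
wrist_force: [6.9, 3.4, 10.3]
finger_gap: 0.0001
gripper_force: 5.6
```

```bash
python3 - <<'E'
from h import *
s=grab("scene");o=r.observe();print(o["clock"],o["ee_pos"],o["wrist_force"])
h=cv2.cvtColor(s["pixels"],cv2.COLOR_RGB2HSV)
print(h[143:150,228:230,2].tolist())
E
```

```text
14.3833 [ 0.56770069 -0.34324742  0.058271  ] [ 5.76746019  3.96534309 10.50445229]
[[126, 129], [121, 125], [127, 128], [187, 176], [238, 230], [247, 243], [245, 241]]
```

The pose is stable and the lever is held at the third click, so I hand in.

```bash
python3 -c "
from cell import r
print(r.sign_off())"
```

```text
the job is handed in; nothing more can be done
None
```

The tall lamp is seated base-down in the housing bore and released, and I handed in with the lever held at the third click: bar about 51 mm down, housing and lamp raised about 25 mm, steady over the last second; no verdict came back.

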